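# Clamp a rubber stopper in the ratchet thickness gauge

### The arm

A 7-joint arm with a two-finger parallel gripper is mounted at the origin on a cart in front of the work surface, level with it; the furniture and walls round the work are solid. World frame = base frame: x ahead of the robot, y to its left, z up, the work surface at z = 0. Lengths are in m, angles in rad, forces in N, time in s.
With the tool pointing down it reaches from about 0.425 to 0.875 m from the base axis. Payload 9.9 kg.
Tool frame: the origin (TCP) lies at the very end of the fingers, on their centre line; the grasp point (between the pads) lies env.tcp_to_grasp behind it (env.tcp_to_grasp is the distance from the TCP to the grasp point, in m); z points along the fingers, y is the line along which they close (so a half turn about z gives the same grasp; the last joint's range is limited). The gripper opens to 85 mm and grips with 20 to 120 N. Pads are 22 mm wide; open, the fingers measure 114 mm over their backs; the gripper's body (76 mm by 85 mm) begins 54 mm behind the grasp point. The pads swing forward as they close: fully open they stand 13 mm farther back than shut.
Start: joints at [-1.397, 0.576, 0.025, 1.437, -0.015, 1.129, -0.057], TCP at [0.172, 0.653, 0.231] pointing down, gripper open.
Joint ranges: [-2.76, 2.76], [-0.34, 2.15], [-1.52, 1.57], [0.19, 2.46], [-1.09, 4.23], [0.17, 1.99], [-2.82, 2.82]. Speed limits (rad/s): [2.22, 2.22, 3.01, 3.01, 3.14, 3.14, 3.14].

### API

Orientations are given as a unit quaternion [w, x, y, z].
In Python, from rig import env, camera, finder gives the robot as it stands.
- The arm moves only by the shell command python3 -m inch 'ROWS'. ROWS is a JSON object of lists of equal length, an entry for each row: "grip": the opening, from -1 (shut) to 1 (fully open), so that 0 is half open; "translation": the shift along the tool's x, y, z in mm, a list of three; "twist": the turn about the tool's z in degrees. A call has 1 to 8 rows; each row is the pose to reach, as a shift and turn from the pose commanded when the call began, along the tool's axes at that moment; what a row does not reach only later rows make up. A row lasts 1/8 s, in which the tool goes at most 62.5 mm and 10.7 degrees, less where a joint would pass 70% of its speed; a pose out of reach is approached as far as the arm can. A call with a gripper value outside its range is refused whole. The fingers move at their own pace and stop on an object; the grip force is fixed at half the most. Time passes only in rows, so rows that repeat a pose let the fingers close. It gives the time, the measured TCP pose, the force, the opening and the grip force at its end, in the units of the state.
- env.sense(): the state, without advancing time (a new reading comes with each control period).
- camera(name): name is "scene" or "top" or "wrist"; returns a dict with "frame" (400x640x3 uint8, blue, green, red), "depth" (400x640 float32, m along the optical axis (not along the pixel's ray), 0 where there is no reading), "fx", "fy", "cx", "cy" (pixels), "distortion" ([k1, k2, p1, p2, k3] as OpenCV has them; the pictures are not rectified), "view" (4x4, takes a point from world to camera coordinates). Camera axes: x right, y down, z forward; pixel columns grow to the right and rows downward; lengths in m; the calibration is good to about 2 mm. A picture is of the moment at which its call begins.
- env.job_done(): hands the job in; it is judged then, once.
Trained networks look in a picture, given as the dict that the camera call returned (one of the last four; its "shot" number tells which), for a name from the list of things; names that differ only in an ending like _2 or _b are one class to them, and where a whole thing is asked for, a point or a joint stands for the part that bears it (a point fixed in the world has none). Each returns a list of dicts, best first, with "confidence" (0 to 1); they miss things now and then, are a little off and sometimes report something else, mostly with a low value. They report only what shows in the picture. A call takes as long as a camera call.
- finder.look_for(picture, target): "position" ([column, row] in pixels, amid what is visible of it).
- finder.cut_out(picture, target): "region" (400x640 bool, what is visible of it) and "position" ([column, row] in pixels, amid what is visible of it).
- finder.mark_of(picture, target): "position" ([column, row] in pixels: a listed point, or the origin of a listed thing).
The state is a dict: "time": time; "q": joint angles; "dq": joint speeds; "joint_torque": joint torques, N m; "ee_pos": TCP position; "orientation": TCP orientation; "ft_force": force on the tool from outside, world axes, zero at the start; "wrist_torque": the same for the moment, N m; "grip_width": opening from 0.0 (shut) to 1.0 (fully open); "grasp_force": force on a finger pad.
Only numpy, scipy, OpenCV 4.12 (cv2) and the standard library are available. Lean on these libraries where they do the work, as an engineer would, in place of code of your own. Each camera call takes 0.05 s, during which the arm holds its last target. There are 200 camera calls.

### The job

Measure the rubber stopper in the bench thickness gauge: stand it upright in the rimmed anvil, swing the gauge's head round over it until it meets its stop, and turn the black knob clockwise until the ratchet slips and clicks, stopping after the first click or two. Leave the stopper clamped, do not shove the gauge along the bench, and leave the other things alone.

Things in the scene. Friction and masses are not known exactly. Their poses are not given: they have to be found in the camera images.
- stopper: Red-brown rubber stopper, a plain round plug 31 mm in diameter and 28 mm high, 30 g, standing upright and loose on the bench. Origin at the centre of its underside, z up.
- gauge: Bench thickness gauge, 3.7 kg, grey base 170 x 110 mm, top 18 mm above the bench; it only stands on its feet (about 20 N sideways makes it slide). Origin at the centre of its underside. Its own x axis runs from the anvil (at x = -40 mm) to the steel column that carries the head (at x = +50 mm, both at y = 0).
- anvil_nest (a point): Centre of the flat floor of the gauge's round steel anvil, where the stopper's underside is to rest: 24.5 to 29.5 mm above the bench (the anvil's height is set differently from day to day; it is stiff and stays). A rim 37 mm inside and 43 mm outside diameter stands 5 mm above this floor.
- head: Swing head: grey arm 28 mm wide, 18 mm thick, round ends 42 mm in diameter, underside 81 mm above the bench. Origin on the column's axis at the underside; the arm points along its own -x, knob and spindle 90 mm out. Starts swung out 1.25 to 1.55 rad to the gauge's -y side; swings clockwise seen from above to a rigid stop over the anvil, where its axes are parallel to the gauge's.
- knob_top (a point): Centre of the top of the ratchet knob on the head: black ribbed upright cylinder, 36 mm in diameter, 30 mm high, top 139 mm above the bench. Clockwise from above lowers the spindle 20 mm a turn (the knob stays at its height): 0.14 N m until the spindle bears on the stopper, then more, and at about 0.3 N m the knob slips on its collar in clicks 22.5 degrees apart. It stays clamped when let go.
- knob_mark (a point): Lower end of the white line on the side of the knob, 18 mm from its axis; x points outward from the axis, z up. If the gripped knob is used to carry the head round, it turns unless the wrist turns along with the arm; counter-clockwise loosens it. From first bearing to slipping it turns some 0.2 to 0.4 rad under rising moment, part of it anew after each new grip.
- collar_mark (a point): Upper end of the dark line on the aluminium collar (40 mm in diameter, 9 mm high) under the knob, 18 mm from its axis; x points outward, z up. Collar and screw turn with the knob, so the two lines stay in line until the ratchet slips; then the knob's line runs ahead clockwise.
- vial: Bystander: vial with white cap, 27 mm in diameter, 61 mm high, upright. Origin at the centre of its underside.
- beaker: Bystander: glass beaker, 54 mm in diameter, 69 mm high. Origin at the centre of its underside.
- tube: Bystander: silvery grease tube 100 mm long, 32 mm wide, 22 mm thick, lying on the bench. Origin at its middle, underside.
- push_side (a point): Middle of the arm's trailing side, 50 mm from the column's axis, mid-thickness (90 mm above the bench), where it can be pushed home; -y (the head's own frame) is outward. The head moves against 0.25 N m of friction and stays where it is left; turning the knob clockwise presses it against its stop. A 12 mm steel spindle hangs under the knob, 2.5 to 7.5 mm clear of the stopper.

How it is judged:
On the way, in this order (a step that is already met when the one before it is completed fails the run):
1. the stopper stands upright in the anvil's rim, let go, with the head still swung out (horizontal distance between stopper and anvil_nest below 0.004 m and z of stopper in the frame of anvil_nest below 0.002 m and angle between stopper's own z axis and vertical below 0.1 rad and contact force between the fingers and stopper below 0.1 N and horizontal distance between knob_top and anvil_nest above 0.04 m), for 0.2 s.
2. the head is swung home over the stopper, the ratchet not yet slipped (horizontal distance between knob_top and anvil_nest below 0.005 m and horizontal distance between stopper and anvil_nest below 0.004 m and y of knob_mark in the frame of collar_mark above -0.0045 m), for 0.1 s.
3. the ratchet has slipped by at least one click with the spindle bearing on the stopper (y of knob_mark in the frame of collar_mark below -0.005 m and contact force between head and stopper above 8 N), for 0.2 s.
At the end, for the whole second after the job is handed in: Stopper upright (0.1 rad), still, on the anvil floor (2 mm) within 4 mm of its centre; head home (knob axis within 5 mm of the anvil centre); knob line at least one click clockwise of the collar line (5 mm sideways); spindle pressing on the stopper with over 8 N (all of step 3 and horizontal distance between stopper and anvil_nest below 0.004 m and z of stopper in the frame of anvil_nest below 0.002 m and angle between stopper's own z axis and vertical below 0.1 rad and horizontal distance between knob_top and anvil_nest below 0.005 m and linear speed of stopper below 0.01 m/s); the robot touches nothing.
It fails at once if the ratchet was run on past two and a half clicks (56 degrees between the two lines, either way) (x of knob_mark in the frame of collar_mark below -0.008 m).
It fails at once if the gauge was shoved by more than 12 mm (distance of gauge from where it was at the start of the episode above 0.012 m).
It fails at once if the vial, the beaker or the grease tube was moved by more than 20 mm (distance of any of vial, beaker, tube from where it was at the start of the episode above 0.02 m).
It fails at once if the stopper was tipped over (angle between stopper's own z axis and vertical above 0.9 rad).
It also fails if it takes over 72 s, if anything falls off the work surface, if the arm or the gripper's body presses on something with over 40 N, if the wrist force passes 120 N, or if a joint passes its speed limit or range.

## Working session

There is one attempt and no reset: what is moved stays moved. The work goes in short steps, Python scripts to look and compute and a shell command to move; the robot and the scene stay as the last step left them, time stands still between calls to the robot, and variables do not carry over. Pictures are saved under pics/ and viewed, at most 10 in all, crops included, and the job is handed in when it is done.

```bash
ls; mkdir -p pics; cat > h.py <<'E'
import numpy as np, cv2
from rig import env, camera, finder
from scipy.spatial.transform import Rotation as R
def ray(c,px):
    K=np.array([[c['fx'],0,c['cx']],[0,c['fy'],c['cy']],[0,0,1]])
    u=cv2.undistortPoints(np.array([[px]],float),K,np.array(c['distortion'],float)).ravel()
    T=np.linalg.inv(np.array(c['view'])); return T[:3,3],T[:3,:3]@np.array([u[0],u[1],1.])
def at_z(c,px,z):
    o,d=ray(c,px); return o+d*(z-o[2])/d[2]
def at_depth(c,px):
    o,d=ray(c,px); i,j=int(round(px[0])),int(round(px[1]))
    p=c['depth'][j-2:j+3,i-2:i+3]; return o+d*np.median(p[p>0]) if (p>0).any() else None
def proj(c,P):
    K=np.array([[c['fx'],0,c['cx']],[0,c['fy'],c['cy']],[0,0,1]]);V=np.array(c['view'])
    return cv2.projectPoints(np.atleast_2d(np.array(P,float)),cv2.Rodrigues(V[:3,:3])[0],V[:3,3],K,np.array(c['distortion'],float))[0][:,0]
def cloud(c,mask):
    ys,xs=np.nonzero(mask&(c['depth']>0))
    K=np.array([[c['fx'],0,c['cx']],[0,c['fy'],c['cy']],[0,0,1]])
    u=cv2.undistortPoints(np.c_[xs,ys].astype(float)[:,None],K,np.array(c['distortion'],float))[:,0]
    T=np.linalg.inv(np.array(c['view'])); d=c['depth'][ys,xs][:,None]
    return (np.c_[u,np.ones(len(u))]*d)@T[:3,:3].T+T[:3,3]
def tool(): 
    s=env.sense(); w,x,y,z=s['orientation']; return np.array(s['ee_pos']),R.from_quat([x,y,z,w]).as_matrix()
E
python3 - <<'E'
from h import *
np.set_printoptions(precision=4,suppress=True)
p,M=tool(); print(p,M,env.tcp_to_grasp,env.sense()['grip_width'])
Z=dict(stopper=0,gauge=0,anvil_nest=.027,head=.081,knob_top=.139,knob_mark=None,collar_mark=None,vial=0,beaker=0,tube=0,push_side=.09)
for n in('top','scene'):
    c=camera(n); cv2.imwrite(f'pics/{n}0.png',c['frame']); print(n,np.linalg.inv(c['view'])[:3,3])
    for t,z in Z.items():
        for r in finder.mark_of(c,t)[:2]:
            print(t,round(r['confidence'],2),np.array(r['position']),at_z(c,r['position'],z) if z is not None else at_depth(c,r['position']))
E
```

```text
pics
[0.1719 0.6523 0.2304] [[-0.967   0.2549 -0.0004]
 [ 0.2549  0.967  -0.0016]
 [-0.0001 -0.0017 -1.    ]] 0.0187 0.9956536616723551
top [0.2361 0.1318 1.2695]
stopper 0.39 [341.8 215.8] [0.4351 0.0726 0.    ]
gauge 0.96 [271.4 210.3] [0.4576 0.301  0.    ]
anvil_nest 0.43 [276.4 221.4] [0.417  0.2813 0.027 ]
head 0.75 [267.4 190.4] [0.5059 0.3031 0.081 ]
knob_top 0.57 [296.3 184.6] [0.5085 0.2099 0.139 ]
knob_top 0.47 [425.2 182.8] [ 0.5065 -0.1698  0.139 ]
knob_mark 0.47 [284.3 187.5] [0.5098 0.2492 0.0991]
knob_mark 0.23 [289.2 187.5] [0.5078 0.2337 0.1063]
collar_mark 0.68 [291.1 187.2] [0.5011 0.2253 0.1384]
collar_mark 0.64 [276.1 221.8] [0.4159 0.2824 0.026 ]
vial 0.44 [408.2 207.8] [ 0.457  -0.1449  0.    ]
vial 0.26 [294.9 185.3] [0.5397 0.2242 0.    ]
beaker 0.58 [212.1 205.1] [0.4785 0.4961 0.    ]
tube 0.66 [423.1 182.9] [ 0.5396 -0.1998  0.    ]
tube 0.44 [275.1 222.6] [0.4171 0.2887 0.    ]
push_side 0.93 [279.6 184.8] [0.5207 0.2645 0.09  ]
scene [-0.369  -0.4638  0.8417]
stopper 0.44 [334.1 244.9] [0.4347 0.0769 0.    ]
stopper 0.35 [273.1 215.5] [0.4419 0.2895 0.    ]
gauge 0.87 [274.1 215.6] [0.4432 0.2869 0.    ]
anvil_nest 0.71 [268.7 214.1] [0.414  0.2794 0.027 ]
head 0.84 [280.4 179.5] [0.5042 0.3074 0.081 ]
knob_top 0.46 [304.6 172.7] [0.4996 0.2161 0.139 ]
knob_top 0.37 [267.2 213.5] [0.3061 0.1817 0.139 ]
knob_mark 0.75 [301.1 180.2] [0.4933 0.2241 0.1155]
knob_mark 0.19 [299.6 179.2] [0.5094 0.2421 0.1033]
collar_mark 0.7 [303.1 179.1] [0.491  0.2153 0.1235]
vial 0.59 [417.2 272.9] [ 0.4628 -0.1483 -0.    ]
beaker 0.8 [228.6 185.3] [0.4822 0.5013 0.    ]
beaker 0.68 [415.6 275.7] [ 0.4519 -0.1494  0.    ]
tube 0.63 [454.2 266.4] [ 0.5349 -0.2138  0.    ]
push_side 0.58 [300.1 177. ] [0.5351 0.2605 0.09  ]
push_side 0.26 [301.8 179.4] [0.5279 0.2491 0.09  ]
```

```bash
python3 - <<'E'
import cv2,numpy as np
a=cv2.imread('pics/top0.png')[130:270,180:460];b=cv2.imread('pics/scene0.png')[130:320,190:480]
a=cv2.resize(a,None,fx=2.05,fy=2.05,interpolation=3);b=cv2.resize(b,(a.shape[1],300),interpolation=3)
cv2.imwrite('pics/m0.png',np.vstack([a,b]))
E
```

```text
(no output)
```

View pics/m0.png

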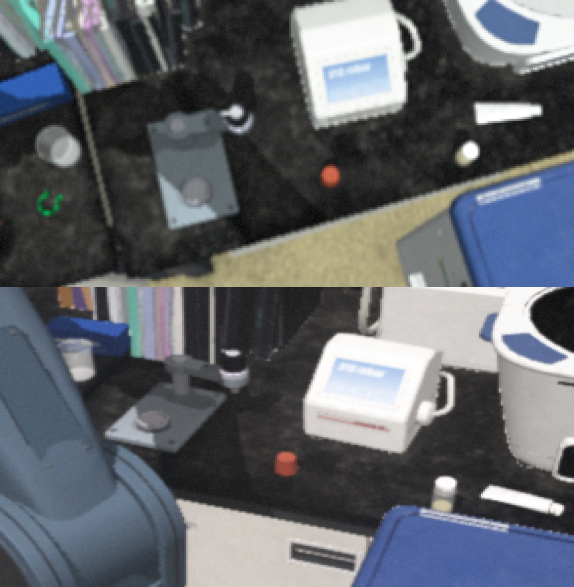

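```bash
python3 -m inch '{"grip":[1,1,1,1,1,1,1,1],"translation":[[-37,-46,0],[-75,-92,0],[-112,-138,0],[-150,-185,0],[-187,-231,0],[-225,-277,0],[-262,-323,0],[-300,-370,0]],"twist":[0,0,0,0,0,0,0,0]}'
python3 -m inch '{"grip":[1,1,1,1],"translation":[[-33,-40,0],[-66,-80,0],[-101,-121,30],[-101,-121,30]],"twist":[0,0,0,0]}'
python3 - <<'E'
from h import *
np.set_printoptions(precision=4,suppress=True)
p,M=tool(); print(env.sense()['time'],p,M[:,:2].T,env.sense()['q'])
c=camera('wrist'); cv2.imwrite('pics/w1.png',c['frame']); print(np.linalg.inv(c['view'])[:3])
for r in finder.cut_out(c,'stopper')[:1]:
    print(r['confidence'],r['position'],at_depth(c,r['position'])); q=cloud(c,r['region']); t=q[q[:,2]>.022]; print(len(q),len(t),t.mean(0),t.min(0),t.max(0))
for r in finder.mark_of(c,'stopper')[:2]: print(r['confidence'],r['position'],at_z(c,r['position'],0))
E
```

```text
time: 2.2
ee_pos: [0.3685, 0.2168, 0.2317]
orientation: [0.0, 0.128, 0.992, 0.0]
ft_force: [0.6, 0.6, -0.3]
grip_width: 1.002
grasp_force: 0.0
time: 2.7
ee_pos: [0.435, 0.0715, 0.2001]
orientation: [-0.001, 0.132, 0.991, -0.001]
ft_force: [0.2, 0.5, -0.4]
grip_width: 1.002
grasp_force: 0.0
2.7 [0.435  0.0715 0.2001] [[-0.9652  0.2616  0.0009]
 [ 0.2616  0.9652 -0.0024]] [-0.4435  0.2768  0.222   2.0717 -0.0815  0.8031  1.1332]
[[ 0.2634  0.9175  0.2981  0.3576]
 [ 0.9647 -0.2496 -0.0844  0.0921]
 [-0.003   0.3098 -0.9508  0.3437]]
0.92 [326.4, 166.9] [0.4266 0.0794 0.0288]
763 592 [0.432  0.0774 0.0285] [0.4198 0.0642 0.022 ] [0.4452 0.0905 0.0311]
0.84 [324.1, 166.8] [0.4322 0.0759 0.    ]
```

View pics/w1.png

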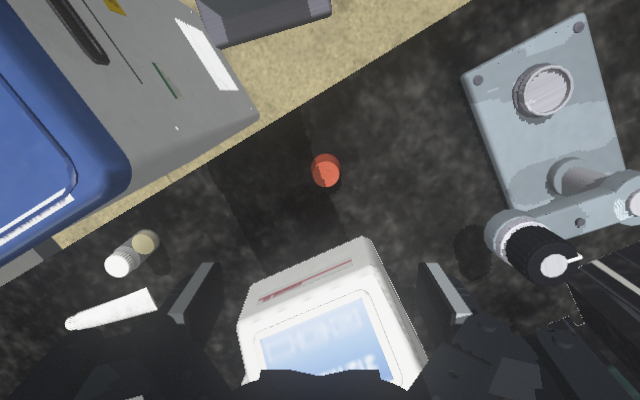

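```bash
python3 - <<'E'
from h import *
np.set_printoptions(precision=4,suppress=True)
c=camera('wrist')
m=np.zeros((400,640),bool); m[235:300,235:410]=1
q=cloud(c,m)
for z in(.02,.05,.08,.1,.12,.15): 
    k=(q[:,2]>z); 
    if k.sum(): print(z,k.sum(),q[k].min(0),q[k].max(0))
for n in('knob_top','anvil_nest','head','push_side','gauge','knob_mark','collar_mark'):
    for r in finder.mark_of(c,n)[:1]:
        z=dict(knob_top=.139,anvil_nest=.027,head=.081,push_side=.09,gauge=0).get(n,.11)
        print(n,r['confidence'],r['position'],at_z(c,r['position'],z),at_depth(c,r['position']))
p=cloud(c,np.ones((400,640),bool))
a=p[(np.hypot(p[:,0]-.416,p[:,1]-.281)<.014)&(p[:,2]>.02)]; print('anvil z',np.percentile(a[:,2],[5,25,50,75,95]))
E
```

```text
0.02 5685 [ 0.5085 -0.0361  0.0201] [0.5935 0.1187 0.1052]
0.05 3962 [ 0.5085 -0.0316  0.05  ] [0.5705 0.1146 0.1052]
0.08 2048 [0.5089 0.0153 0.08  ] [0.5485 0.1101 0.1052]
0.1 205 [0.5228 0.0738 0.1   ] [0.5345 0.1075 0.1052]
knob_top 0.84 [543.1, 265.4] [0.5075 0.2152 0.139 ] [0.5064 0.2143 0.1405]
anvil_nest 0.84 [535.5, 93.6] [0.4104 0.2831 0.027 ] [0.4102 0.2825 0.0281]
head 0.69 [610.4, 198.7] [0.5009 0.305  0.081 ] [0.4908 0.2903 0.0995]
push_side 0.72 [557.4, 235.3] [0.5178 0.2564 0.09  ] [0.5117 0.2504 0.0996]
gauge 0.73 [530.2, 130.1] [0.4493 0.2918 0.    ] [0.4443 0.2813 0.0186]
knob_mark 0.87 [539.8, 239.1] [0.5051 0.2309 0.11  ] [0.4911 0.2182 0.1321]
collar_mark 0.83 [540.6, 238.9] [0.505  0.2315 0.11  ] [0.4912 0.2189 0.1319]
anvil z [0.0273 0.028  0.0286 0.0291 0.0303]
```

```bash
python3 -m inch '{"grip":[1,1,1,1,1,1,1,1],"translation":[[4,5,50],[4,5,100],[4,5,140],[4,5,165],[4,5,180],[4,5,188],[4,5,193],[4,5,193]],"twist":[0,0,0,0,0,0,0,0]}'
python3 -m inch '{"grip":[-0.3,-1,-1,-1,-1,-1],"translation":[[0,0,0],[0,0,0],[0,0,0],[0,0,0],[0,0,0],[0,0,0]],"twist":[0,0,0,0,0,0]}'
python3 -m inch '{"grip":[-1,-1,-1,-1],"translation":[[0,0,-5],[0,0,-40],[0,0,-100],[0,0,-100]],"twist":[0,0,0,0]}'
python3 - <<'E'
from h import *
np.set_printoptions(precision=4,suppress=True)
p,M=tool(); print(env.sense()['time'],p,M.T,env.sense()['q'])
c=camera('wrist'); cv2.imwrite('pics/w2.png',c['frame'])
for r in finder.cut_out(c,'stopper')[:1]:
    print(r['confidence'],r['position']); q=cloud(c,r['region']); print(len(q),np.percentile(q,[2,50,98],axis=0),(q-p).mean(0)@M)
q=cloud(c,np.ones((400,640),bool)); print(np.median(q[(np.hypot(q[:,0]-.413,q[:,1]-.282)<.013)&(q[:,2]>.02)],0))
for n in('knob_top','anvil_nest','head'):
    for r in finder.mark_of(c,n)[:1]:
        z=dict(knob_top=.139,anvil_nest=.028,head=.081,push_side=.09,gauge=0).get(n,.11)
        print(n,r['confidence'],r['position'],at_z(c,r['position'],z),at_depth(c,r['position']))
E
```

```text
time: 4.25
ee_pos: [0.4322, 0.0816, 0.0085]
orientation: [0.0, 0.129, 0.992, 0.0]
ft_force: [-0.2, -0.5, 0.1]
grip_width: 0.999
grasp_force: 0.0
time: 5.0
ee_pos: [0.4322, 0.0816, 0.0088]
orientation: [0.0, 0.129, 0.992, 0.0]
ft_force: [-1.1, 0.3, 9.1]
grip_width: 0.338
grasp_force: 58.5
time: 5.5
ee_pos: [0.434, 0.082, 0.1118]
orientation: [0.003, 0.129, 0.992, 0.001]
ft_force: [0.2, 0.4, -1.0]
grip_width: 0.338
grasp_force: 59.3
5.5 [0.434  0.082  0.1118] [[-0.9669  0.2552 -0.0056]
 [ 0.2552  0.9669  0.0036]
 [ 0.0064  0.0021 -1.    ]] [-0.4309  0.4144  0.1901  2.1892 -0.1486  0.5428  1.1832]
0.79 [320.2, 274.5]
4322 [[0.4214 0.0689 0.1061]
 [0.4293 0.0819 0.1311]
 [0.4466 0.0942 0.1328]] [ 0.0028 -0.0009 -0.0138]
[0.4128 0.2821 0.0286]
anvil_nest 0.91 [616.3, 96.2] [0.4103 0.2851 0.028 ] [0.4102 0.2846 0.0286]
```

View pics/w2.png

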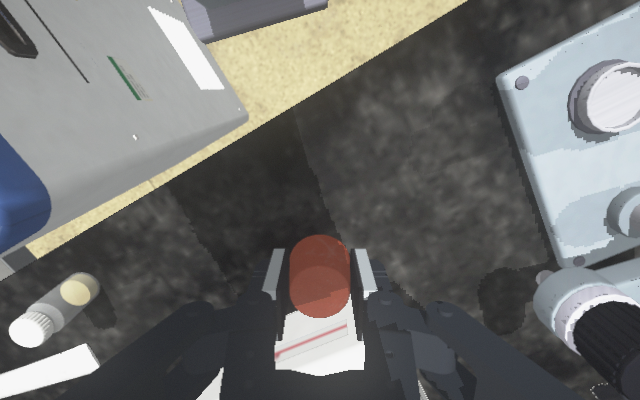

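```bash
python3 -m inch '{"grip":[-1,-1,-1,-1,-1,-1,-1,-1],"translation":[[0,0,-20],[12,30,-40],[30,75,-40],[48,120,-40],[60,160,-40],[72,189,-40],[72,189,-40],[72,189,-40]],"twist":[0,0,0,0,0,0,0,0]}'
cat > look.py <<'E'
from h import *
np.set_printoptions(precision=4,suppress=True)
p,M=tool(); print(env.sense()['time'],p,M.T,np.array(env.sense()['q']))
for cn in('wrist','top','scene'):
    c=camera(cn); 
    if cn=='wrist': cv2.imwrite('pics/w3.png',c['frame'])
    print(cn)
    for r in finder.cut_out(c,'stopper')[:1]:
        q=cloud(c,r['region']); print('stopper',r['confidence'],r['position'],len(q),np.percentile(q,[2,50,98],axis=0))
    r=finder.cut_out(c,'anvil_nest')
    for r in r[:1]:
        q=cloud(c,r['region']); print('anvil cut',r['confidence'],r['position'],len(q),np.percentile(q,[2,50,98],axis=0))
    for n in('anvil_nest','knob_top','head'):
      for r in finder.mark_of(c,n)[:1]:
        z=dict(knob_top=.139,anvil_nest=.028,head=.081).get(n,.11)
        print(n,r['confidence'],r['position'],at_z(c,r['position'],z),at_depth(c,r['position']))
E
python3 look.py
```

```text
time: 6.75
ee_pos: [0.4103, 0.2815, 0.1473]
orientation: [-0.001, 0.129, 0.992, -0.001]
ft_force: [-0.2, -0.8, -0.3]
grip_width: 0.334
grasp_force: 59.4
6.75 [0.4103 0.2815 0.1473] [[-0.9669  0.2553  0.001 ]
 [ 0.2553  0.9669 -0.0023]
 [-0.0015 -0.0019 -1.    ]] [-0.8418  0.4279  0.2055  2.01   -0.1281  0.7182  0.755 ]
wrist
stopper 0.63 [319.4, 276.9] 4256 [[0.3976 0.2686 0.1422]
 [0.4057 0.2815 0.1666]
 [0.4225 0.2936 0.1682]]
anvil cut 0.68 [323.0, 192.2] 2067 [[0.3911 0.2656 0.0274]
 [0.4108 0.2841 0.0291]
 [0.4293 0.3028 0.0344]]
anvil_nest 0.59 [323.3, 188.9] [0.4075 0.2843 0.028 ] [0.4073 0.2844 0.0288]
knob_top 0.41 [319.6, 259.9] [0.4117 0.2804 0.139 ] [0.3995 0.2836 0.1624]
top
stopper 0.54 [296.2, 188.8] 129 [[0.4904 0.1992 0.1069]
 [0.5037 0.2139 0.1384]
 [0.5218 0.2285 0.1431]]
knob_top 0.41 [292.3, 182.8] [0.5141 0.2217 0.139 ] [0.5139 0.2216 0.1399]
head 0.59 [268.0, 191.2] [0.5033 0.3012 0.081 ] [0.3817 0.2241 0.622 ]
scene
stopper 0.45 [256.9, 178.3] 71 [[0.3946 0.2642 0.001 ]
 [0.3998 0.2804 0.1526]
 [0.5545 0.4093 0.1675]]
anvil cut 0.5 [266.2, 214.7] 134 [[0.3887 0.2616 0.0242]
 [0.4099 0.2819 0.0277]
 [0.428  0.3006 0.0339]]
anvil_nest 0.71 [267.6, 213.1] [0.4148 0.2839 0.028 ] [0.4153 0.2845 0.0274]
knob_top 0.76 [304.7, 174.5] [0.4927 0.2105 0.139 ] [0.4943 0.2119 0.1376]
head 0.86 [279.5, 182.6] [0.4905 0.2995 0.081 ] [0.4814 0.2914 0.0891]
```

View pics/w3.png

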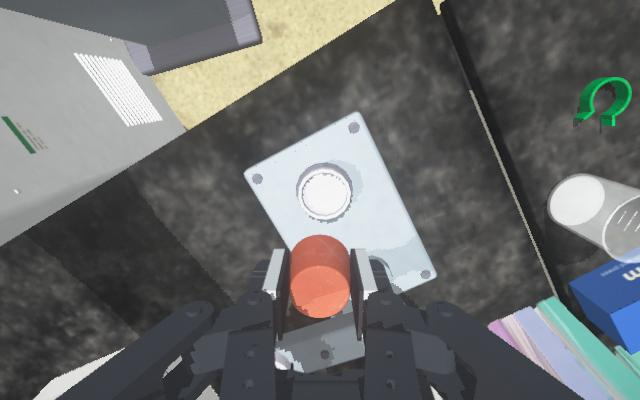

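```bash
cat > fit.py <<'E'
from h import *
from scipy.optimize import least_squares
np.set_printoptions(precision=4,suppress=True)
p,M=tool(); print(p)
c=camera('wrist'); q=cloud(c,np.ones((400,640),bool))
d=np.hypot(q[:,0]-.410,q[:,1]-.283)
# anvil floor and outer silhouette: best outer circle r=21.5 of points above plate
a=q[(d<.03)&(q[:,2]>.0235)&(q[:,2]<.037)]
f=q[(d<.015)&(q[:,2]<.04)]; print('floor z',np.median(f[:,2]),'plate',np.median(q[(d>.028)&(d<.04)&(q[:,2]<.03),2]))
def circ(pts,r):
    s=least_squares(lambda v:np.hypot(pts[:,0]-v[0],pts[:,1]-v[1])-r,pts[:,:2].mean(0),loss='soft_l1',f_scale=.001); return s.x,np.std(s.fun)
rim=a[a[:,2]>np.median(f[:,2])+.003]; print('rim',len(rim),circ(rim,.020),rim.mean(0))
def hull(pts): return pts[cv2.convexHull(pts[:,:2].astype(np.float32),returnPoints=False).ravel()]
print('outer',circ(hull(a),.0215),a.min(0),a.max(0))
r=finder.cut_out(c,'stopper')[0]['region']; s=cloud(c,r); s=s[np.abs(s[:,2]-np.percentile(s[:,2],95))<.0035]; print('stop top',np.median(s,0),circ(hull(s),.0155))
E
python3 fit.py
```

```text
[0.4106 0.2827 0.1483]
floor z 0.028705876270576747 plate 0.01888869551945549
rim 559 (array([0.4106, 0.2842]), np.float64(0.0008698476574113329)) [0.4101 0.2843 0.0334]
outer (array([0.4105, 0.2842]), np.float64(0.00021204821933460113)) [0.3895 0.263  0.0235] [0.4319 0.3052 0.0351]
stop top [0.4111 0.2817 0.1682] (array([0.4138, 0.282 ]), np.float64(0.0012155986715168179))
```

```bash
python3 -m inch '{"grip":[-1,-1,-1,-1,-1,-1,-1,-1],"translation":[[1.5,1.7,40],[1.5,1.7,75],[1.5,1.7,95],[1.5,1.7,100],[1.5,1.7,100],[1.5,1.7,100],[1.5,1.7,100],[1.5,1.7,100]],"twist":[0,0,0,0,0,0,0,0]}'
python3 fit.py; python3 - <<'E'
from h import *
c=camera('wrist'); cv2.imwrite('pics/w4.png',c['frame'][100:,150:500])
E
```

```text
time: 8.75
ee_pos: [0.4098, 0.2849, 0.0487]
orientation: [0.0, 0.129, 0.992, 0.0]
ft_force: [0.4, -0.5, -0.8]
grip_width: 0.337
grasp_force: 59.4
[0.4098 0.2849 0.0487]
floor z 0.02869133661165657 plate 0.018864503174816888
rim 638 (array([0.4107, 0.2842]), np.float64(0.0008944459218051633)) [0.3972 0.288  0.0334]
outer (array([0.4108, 0.2841]), np.float64(0.0013071236295546071)) [0.3892 0.265  0.0244] [0.4184 0.3053 0.0356]
stop top [0.4102 0.2838 0.0686] (array([0.4118, 0.2817]), np.float64(0.001359808237708726))
```

View pics/w4.png

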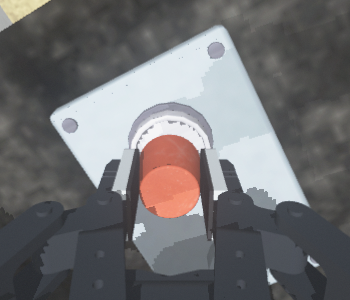

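```bash
python3 -m inch '{"grip":[-1,-1,-1,-1,-1],"translation":[[0,0,6],[0,0,9],[0,0,11],[0,0,11.5],[0,0,11.5]],"twist":[0,0,0,0,0]}'
python3 -m inch '{"grip":[-1,-1],"translation":[[0,0,1],[0,0,1]],"twist":[0,0]}'
python3 fit.py
```

```text
time: 9.52
ee_pos: [0.4096, 0.2847, 0.0368]
orientation: [0.0, 0.129, 0.992, -0.0]
ft_force: [-0.1, 0.2, -1.1]
grip_width: 0.334
grasp_force: 59.4
time: 9.78
ee_pos: [0.4097, 0.2847, 0.0366]
orientation: [0.0, 0.129, 0.992, 0.0]
ft_force: [-2.9, -1.9, 14.3]
grip_width: 0.336
grasp_force: 60.9
[0.4097 0.2847 0.0366]
floor z 0.033609096752385964 plate 0.01887595694005817
rim 25 (array([0.4172, 0.2816]), np.float64(0.0006980572661893009)) [0.3993 0.2854 0.0368]
outer (array([0.4102, 0.2838]), np.float64(0.003003198780173506)) [0.3873 0.2659 0.0236] [0.412  0.3051 0.037 ]
stop top [0.4101 0.2837 0.0566] (array([0.4131, 0.2842]), np.float64(0.001361651043269827))
```

```bash
python3 -m inch '{"grip":[-1,-0.2,0.4,0.6,0.6],"translation":[[0,0,-0.8],[0,0,-0.8],[0,0,-0.8],[0,0,-0.8],[0,0,-0.8]],"twist":[0,0,0,0,0]}'
python3 -m inch '{"grip":[0.6,0.6,0.6,0.6,0.6,0.6,0.6],"translation":[[0,0,-10],[0,0,-40],[0,0,-90],[0,0,-140],[0,0,-170],[0,0,-170],[0,0,-170]],"twist":[0,0,0,0,0,0,0]}'
python3 look.py; python3 fit.py
```

```text
time: 10.5
ee_pos: [0.4096, 0.2847, 0.0365]
orientation: [-0.0, 0.129, 0.992, -0.0]
ft_force: [-0.9, -0.1, 0.3]
grip_width: 0.798
grasp_force: 0.0
time: 11.38
ee_pos: [0.4092, 0.2845, 0.2064]
orientation: [-0.0, 0.128, 0.992, -0.0]
ft_force: [0.3, -0.2, -0.0]
grip_width: 0.8
grasp_force: 0.0
11.375 [0.4092 0.2845 0.2064] [[-0.967   0.2549  0.0004]
 [ 0.2549  0.967  -0.0003]
 [-0.0004 -0.0002 -1.    ]] [-0.8738  0.3511  0.2354  1.9349 -0.1056  0.8676  0.7293]
wrist
stopper 0.67 [319.4, 180.8] 966 [[0.3973 0.2694 0.0199]
 [0.4087 0.2841 0.0561]
 [0.4319 0.2973 0.0579]]
anvil cut 0.87 [325.5, 162.0] 578 [[0.39   0.264  0.0269]
 [0.4017 0.2901 0.0321]
 [0.4271 0.3041 0.0351]]
anvil_nest 0.81 [320.0, 175.8] [0.4095 0.284  0.028 ] [0.4026 0.2858 0.0566]
knob_top 0.72 [268.5, 353.0] [0.5092 0.2161 0.139 ] [0.5081 0.2166 0.1404]
head 0.72 [368.2, 278.6] [0.5015 0.3052 0.081 ] [0.4879 0.3051 0.1025]
top
stopper 0.7 [408.9, 207.3] 73 [[ 0.4482 -0.1443  0.022 ]
 [ 0.4576 -0.1319  0.0571]
 [ 0.4699 -0.1226  0.0642]]
knob_top 0.41 [294.5, 184.7] [0.5083 0.2152 0.139 ] [0.508  0.2151 0.14  ]
head 0.83 [266.2, 193.7] [0.4955 0.3067 0.081 ] [0.3655 0.219  0.6764]
scene
stopper 0.61 [268.6, 209.8] 132 [[0.3953 0.2658 0.0295]
 [0.4044 0.2768 0.0477]
 [0.4208 0.2931 0.0569]]
anvil_nest 0.61 [270.4, 216.0] [0.4091 0.2691 0.028 ] [0.4045 0.2648 0.0328]
knob_top 0.55 [305.5, 173.0] [0.4998 0.2132 0.139 ] [0.4998 0.2133 0.1389]
head 0.57 [277.8, 179.1] [0.5017 0.3148 0.081 ] [0.483  0.2981 0.0974]
[0.4096 0.2847 0.2066]
floor z 0.03287710918642539 plate 0.018931628071868545
rim 9 (array([0.4174, 0.2809]), np.float64(0.0018114592644076248)) [0.4006 0.285  0.0365]
outer (array([0.4109, 0.2843]), np.float64(0.0003694764232815068)) [0.3893 0.263  0.0236] [0.4317 0.3052 0.0368]
stop top [0.411  0.2835 0.0566] (array([0.4106, 0.2815]), np.float64(0.001465594417395259))
```

View pics/w3.png

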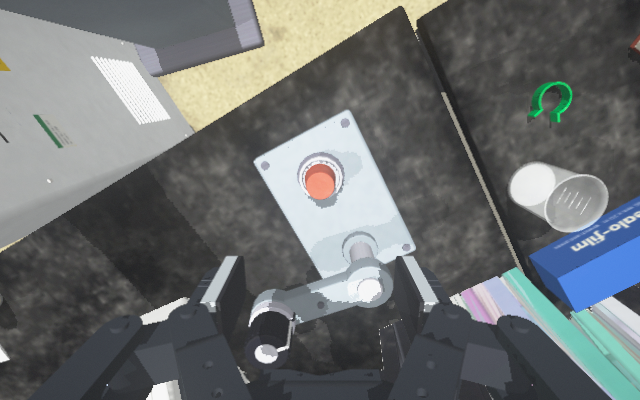

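```bash
python3 - <<'E'
from h import *
np.set_printoptions(precision=4,suppress=True)
A=np.ones((400,640),bool)
for n in('top','scene','wrist'):
    c=camera(n); q=cloud(c,A); q=q[(q[:,2]>.03)&(q[:,2]<.5)]
    for y in np.arange(.14,.46,.04):
        k=q[(q[:,0]>.535)&(q[:,0]<.8)&(abs(q[:,1]-y)<.02)]
        if len(k)>3: print(n,round(y,2),len(k),np.percentile(k[:,0],[1,5,50]),k[:,2].max())
c=camera('wrist');q=cloud(c,A)
# plate yaw
d=np.hypot(q[:,0]-.45,q[:,1]-.293); pl=q[(abs(q[:,2]-.019)<.0025)&(d<.11)]
r=cv2.minAreaRect(pl[:,:2].astype(np.float32)*1000); print('plate',r)
hd=q[(abs(q[:,2]-.1)<.004)&(np.hypot(q[:,0]-.5015,q[:,1]-.305)<.12)]; print('arm',len(hd),cv2.minAreaRect(hd[:,:2].astype(np.float32)*1000))
kn=q[(abs(q[:,2]-.14)<.003)&(np.hypot(q[:,0]-.508,q[:,1]-.2155)<.025)]; print('knob',len(kn),kn.mean(0),kn.min(0),kn.max(0))
E
```

```text
top 0.14 844 [0.6015 0.6153 0.6417] 0.49996797747066635
top 0.18 778 [0.6169 0.6208 0.6502] 0.4989231929737009
top 0.22 233 [0.6401 0.6432 0.6685] 0.45112203717356336
top 0.26 84 [0.6887 0.689  0.6919] 0.21554707854234056
top 0.3 1099 [0.6192 0.6226 0.689 ] 0.30588119271235115
top 0.34 1128 [0.6094 0.6124 0.6707] 0.49917917903346154
top 0.38 1942 [0.5973 0.6031 0.742 ] 0.4999113744468817
top 0.42 1973 [0.588  0.5909 0.7205] 0.49981539658373075
scene 0.14 1671 [0.6124 0.6144 0.6654] 0.4998945509204655
scene 0.18 458 [0.614  0.6166 0.6319] 0.49785950463952267
scene 0.22 29 [0.6387 0.6394 0.6486] 0.44812125083733917
scene 0.26 225 [0.6824 0.6844 0.6898] 0.21213268996083012
scene 0.3 2362 [0.6144 0.6186 0.6846] 0.3024291249527966
scene 0.34 1580 [0.603  0.6059 0.6169] 0.49852516785984724
scene 0.38 2501 [0.5946 0.5977 0.7408] 0.4997408102046541
scene 0.42 1672 [0.5845 0.5911 0.722 ] 0.4994279551854809
wrist 0.3 737 [0.6165 0.6176 0.6203] 0.08675692031809662
wrist 0.34 270 [0.6059 0.6071 0.6148] 0.13014914067648517
wrist 0.38 462 [0.602  0.6027 0.6043] 0.1372053668361861
wrist 0.42 972 [0.5842 0.5851 0.5896] 0.13762679825902022
plate ((449.40203857421875, 293.0277099609375), (168.8650665283203, 109.14173126220703), 12.839471817016602)
arm 3437 ((502.794189453125, 260.4394836425781), (42.0820426940918, 129.19435119628906), 5.919219017028809)
knob 1329 [0.506  0.2159 0.1398] [0.4894 0.198  0.137 ] [0.5241 0.2334 0.1418]
```

```bash
python3 -m inch '{"grip":[-1,-1,-1,-1,-1,-1],"translation":[[-30,2,0],[-70,5,0],[-110,7,0],[-129,8,0],[-129,8,0],[-129,8,0]],"twist":[-7,-14,-20.7,-20.7,-20.7,-20.7]}'
python3 -m inch '{"grip":[-1,-1,-1,-1,-1],"translation":[[0,0,40],[0,0,85],[0,0,115],[0,0,122],[0,0,122]],"twist":[0,0,0,0,0]}'
cat > arc.py <<'E'
# rows (shift from current pose) for arc at radius r, normal offset o, arm angles list
import sys
from h import *
np.set_printoptions(precision=1,suppress=True)
p,M=tool(); s=env.sense(); print(s['time'],p.round(4),np.round(s['q'],2),s['ft_force'],s['grip_width'],'yaw Y',np.degrees(np.arctan2(M[1,1],M[0,1]))%360)
r,o=map(float,sys.argv[1:3]); col=np.array([.4982,.3041])
y0=np.degrees(np.arctan2(M[1,1],M[0,1]))%180+180
for a in map(float,sys.argv[3:]):
    t=np.radians(a); e=np.array([np.cos(t),np.sin(t)]); n=np.array([-e[1],e[0]])
    P=col+r/1e3*e+o/1e3*n; d=np.r_[P-p[:2],0.]
    print(a,P.round(4),(M.T@d*1e3)[:2],'twist',round(y0-a,1))
E
python3 arc.py 48 26 274 266 258 250 242 234 226 218 210 202 196
```

```text
time: 13.32
ee_pos: [0.5355, 0.2598, 0.2064]
orientation: [-0.0, -0.052, 0.999, 0.0]
ft_force: [-0.1, -0.5, 0.5]
grip_width: 0.0
grasp_force: 0.0
time: 13.95
ee_pos: [0.5361, 0.26, 0.0852]
orientation: [0.0, -0.052, 0.999, 0.0]
ft_force: [0.1, -1.2, 0.7]
grip_width: 0.0
grasp_force: 0.0
13.95 [0.5 0.3 0.1] [-0.6  0.6  0.1  1.8 -0.1  0.7  1.2] [ 0.1 -1.2  0.7] 0.0002717323878297289 yaw Y 95.96528413153807
274.0 [0.5 0.3] [ 8.8 -1.1] twist 2.0
266.0 [0.5 0.3] [15.8 -4. ] twist 10.0
258.0 [0.5 0.3] [23.2 -5.9] twist 18.0
250.0 [0.5 0.3] [30.8 -6.7] twist 26.0
242.0 [0.5 0.2] [38.4 -6.5] twist 34.0
234.0 [0.5 0.2] [45.9 -5.3] twist 42.0
226.0 [0.5 0.3] [53.2 -3. ] twist 50.0
218.0 [0.5 0.3] [60.   0.3] twist 58.0
210.0 [0.5 0.3] [66.4  4.5] twist 66.0
202.0 [0.5 0.3] [72.1  9.6] twist 74.0
196.0 [0.5 0.3] [75.9 13.8] twist 80.0
```

```bash
python3 -m inch '{"grip":[-1,-1,-1,-1,-1,-1,-1],"translation":[[8.8,-1,0],[15.8,-4,0],[23.2,-6,0],[30.8,-6.7,0],[38.4,-6.5,0],[45.9,-5.3,0],[45.9,-5.3,0]],"twist":[2,10,18,26,34,42,42]}'
python3 arc.py 48 25 226 218 210 206 202 198 195 193
python3 - <<'E'
from h import *
c=camera('wrist'); cv2.imwrite('pics/w5.png',c['frame'])
E
```

```text
time: 14.82
ee_pos: [0.491, 0.2501, 0.0858]
orientation: [0.0, 0.309, 0.951, 0.001]
ft_force: [0.6, -0.4, 0.3]
grip_width: -0.003
grasp_force: 0.0
14.825 [0.5 0.3 0.1] [-0.8  0.6  0.3  1.9 -0.3  0.7  0.7] [ 0.6 -0.4  0.3] -0.0030171768739981177 yaw Y 53.95099642564058
226.0 [0.5 0.3] [ 7.8 -3. ] twist 8.0
218.0 [0.5 0.3] [15.1 -5.1] twist 16.0
210.0 [0.5 0.3] [22.6 -6.1] twist 24.0
206.0 [0.5 0.3] [26.4 -6.2] twist 28.0
202.0 [0.5 0.3] [30.2 -6. ] twist 32.0
198.0 [0.5 0.3] [33.9 -5.6] twist 36.0
195.0 [0.5 0.3] [36.7 -5.1] twist 39.0
193.0 [0.5 0.3] [38.5 -4.7] twist 41.0
```

View pics/w5.png

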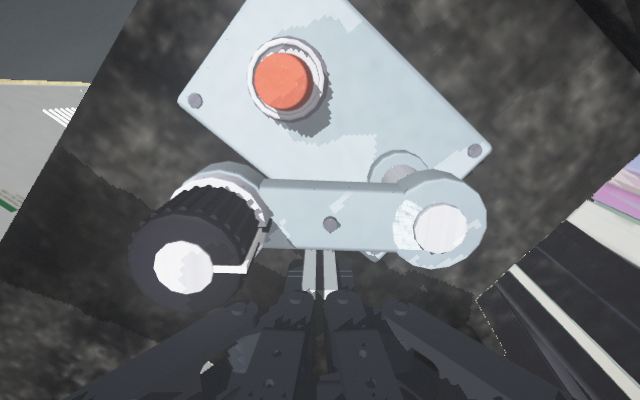

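```bash
python3 -m inch '{"grip":[-1,-1,-1,-1,-1,-1],"translation":[[7.8,-3,0],[15.1,-5.1,0],[22.6,-6.1,0],[28.3,-6.1,0],[33.9,-5.6,0],[33.9,-5.6,0]],"twist":[8,16,24,30,36,36]}'
python3 arc.py 48 25 198 195 193 191
python3 - <<'E'
from h import *
c=camera('wrist');q=cloud(c,np.ones((400,640),bool))
hd=q[(abs(q[:,2]-.1)<.004)&(np.hypot(q[:,0]-.5015,q[:,1]-.305)<.12)]; print('arm',len(hd),cv2.minAreaRect(hd[:,:2].astype(np.float32)*1000))
kn=q[(abs(q[:,2]-.14)<.003)&(np.hypot(q[:,0]-.41,q[:,1]-.28)<.04)]; print('knob',len(kn),kn.mean(0),kn.min(0),kn.max(0))
E
```

```text
time: 15.62
ee_pos: [0.4603, 0.2651, 0.0848]
orientation: [-0.0, 0.587, 0.81, -0.0]
ft_force: [0.6, 1.0, -0.0]
grip_width: -0.0
grasp_force: 0.0
15.625 [0.5 0.3 0.1] [-0.9  0.6  0.5  2.  -0.5  0.7  0.2] [ 0.6  1.  -0. ] -0.00027657788004003007 yaw Y 18.10120329751144
198.0 [0.5 0.3] [0.4 0.1] twist 0.1
195.0 [0.5 0.3] [ 3.  -1.1] twist 3.1
193.0 [0.5 0.3] [ 4.7 -1.9] twist 5.1
191.0 [0.5 0.3] [ 6.5 -2.6] twist 7.1
arm 15585 ((457.6543273925781, 292.244873046875), (126.24862670898438, 43.304351806640625), 15.730135917663574)
knob 12017 [0.4165593  0.27803568 0.14007932] [0.39371419 0.24458103 0.13700065] [0.44953855 0.29860775 0.14299898]
```

```bash
python3 -m inch '{"grip":[-1,-1,-1],"translation":[[1.5,-0.5,0],[3,-1,0],[3,-1,0]],"twist":[1,3,3]}'
python3 -m inch '{"grip":[-1,-1,-1],"translation":[[1,-0.4,0],[1.7,-0.6,0],[1.7,-0.6,0]],"twist":[1,2,2]}'
python3 - <<'E'
from h import *
c=camera('wrist');q=cloud(c,np.ones((400,640),bool))
hd=q[(abs(q[:,2]-.1)<.004)&(np.hypot(q[:,0]-.5015,q[:,1]-.305)<.12)]; print('arm',len(hd),cv2.minAreaRect(hd[:,:2].astype(np.float32)*1000))
r=finder.cut_out(c,'knob_top')
print(env.sense()['ft_force'],env.sense()['wrist_torque'])
for n in('anvil_nest','knob_top','knob_mark','collar_mark'):
    for r in finder.mark_of(c,n)[:1]: print(n,r['confidence'],r['position'],at_z(c,r['position'],dict(knob_top=.139).get(n,.11)))
E
```

```text
time: 16.05
ee_pos: [0.4587, 0.2674, 0.0846]
orientation: [0.0, 0.609, 0.793, -0.0]
ft_force: [0.1, -2.3, 0.8]
grip_width: 0.0
grasp_force: 0.0
time: 16.42
ee_pos: [0.4584, 0.2669, 0.0847]
orientation: [0.001, 0.624, 0.782, -0.001]
ft_force: [1.7, -9.7, 2.8]
grip_width: 0.001
grasp_force: 0.0
arm 15726 ((456.847900390625, 294.3447570800781), (125.67781829833984, 43.02913284301758), 12.739479064941406)
[ 2.87984589 -9.58160464  3.30341607] [-1.66531252 -0.30317399  0.35904146]
knob_top 0.88 [179.6, 273.0] [0.41045477 0.28377887 0.139     ]
knob_mark 0.85 [256.6, 229.2] [0.42769657 0.289459   0.11      ]
collar_mark 0.95 [256.2, 229.5] [0.42756785 0.28930241 0.11      ]
```

```bash
python3 -m inch '{"grip":[-1,-1,-1,-1,-1,-1],"translation":[[-8,0,0],[-12,0,-20],[-12,0,-60],[-12,0,-110],[-12,0,-120],[-12,0,-120]],"twist":[0,0,0,-10,-20,-20]}'
cat > over.py <<'E'
from h import *
import sys
np.set_printoptions(precision=4,suppress=True)
p,M=tool(); s=env.sense(); print(s['time'],p,np.round(s['q'],2),'yawY',np.degrees(np.arctan2(M[1,1],M[0,1])),'ft',s['ft_force'],'tq',s['wrist_torque'])
k=np.array([.4104,.2841,.139])
if len(sys.argv)>1:
    c=camera('wrist'); cv2.imwrite(sys.argv[1],c['frame']); q=cloud(c,np.ones((400,640),bool))
    d=np.hypot(q[:,0]-.41,q[:,1]-.284); t=q[(d<.024)&(q[:,2]>.137)&(q[:,2]<.143)]
    h=t[cv2.convexHull(t[:,:2].astype(np.float32),returnPoints=False).ravel()]
    print('knob top',len(t),t.mean(0),cv2.minEnclosingCircle(t[:,:2].astype(np.float32)*1000))
    g=q[(abs(q[:,2]-.019)<.0025)&(np.hypot(q[:,0]-.45,q[:,1]-.293)<.11)]; print('plate',cv2.minAreaRect(g[:,:2].astype(np.float32)*1000))
    for n in('knob_top','knob_mark','collar_mark'):
        for r in finder.mark_of(c,n)[:1]:
            P=at_z(c,r['position'],.139 if n=='knob_top' else .109); print(n,round(r['confidence'],2),r['position'],P,'ang',np.degrees(np.arctan2(P[1]-k[1],P[0]-k[0])))
print('to knob, tool mm',M.T@(k-p)*1e3)
E
python3 over.py pics/w6.png
```

```text
time: 17.48
ee_pos: [0.4606, 0.2579, 0.2055]
orientation: [-0.0, 0.478, 0.878, 0.001]
ft_force: [-0.1, 0.2, -0.3]
grip_width: -0.0
grasp_force: 0.0
17.475 [0.4606 0.2579 0.2055] [-1.    0.44  0.58  1.88 -0.3   0.91  0.3 ] yawY 32.89858426540697 ft [-0.1339  0.1521 -0.299 ] tq [0.0463 0.1103 0.0064]
knob top 2434 [0.4109 0.2848 0.14  ] ((411.04779052734375, 283.94586181640625), 18.28769874572754)
plate ((449.6629638671875, 293.4472961425781), (168.6590118408203, 109.82826232910156), 12.97761058807373)
knob_top 0.81 [276.6, 140.4] [0.4105 0.2847 0.139 ] ang 82.77535033601461
knob_mark 0.98 [304.5, 144.5] [0.4279 0.2874 0.109 ] ang 10.75059647389306
collar_mark 0.59 [305.5, 145.9] [0.429 0.287 0.109] ang 8.72997056679901
to knob, tool mm [ 49.1671 -28.0705  66.4954]
```

```bash
python3 -m inch '{"grip":[1,1,1,1,1,1,1,1],"translation":[[24,-14,0],[49,-28,0],[49,-28,0],[49,-28,0],[49,-28,0],[49,-28,0],[49,-28,0],[49,-28,0]],"twist":[-10,-20,-30,-40,-50,-60,-70,-80]}'
python3 -m inch '{"grip":[1,1,1,1,1,1],"translation":[[0,0,0],[0,0,0],[0,0,0],[0,0,0],[0,0,0],[0,0,0]],"twist":[-10,-20,-30,-40,-40,-40]}'
python3 over.py pics/w7.png
```

```text
time: 18.68
ee_pos: [0.4098, 0.283, 0.2036]
orientation: [-0.001, -0.201, 0.98, -0.0]
ft_force: [0.4, 0.3, -0.7]
grip_width: 1.003
grasp_force: 0.0
time: 19.42
ee_pos: [0.4101, 0.283, 0.2041]
orientation: [-0.001, -0.52, 0.854, -0.0]
ft_force: [1.1, -1.6, 0.2]
grip_width: 0.999
grasp_force: 0.0
19.425 [0.4101 0.283  0.2041] [-0.72  0.35  0.03  1.93 -0.01  0.86  1.98] yawY 152.65477446168907 ft [ 1.0558 -1.5677  0.1894] tq [-0.0057 -0.0092  0.0314]
knob top 1989 [0.4104 0.2833 0.1399] ((411.0946960449219, 283.84405517578125), 18.2907657623291)
plate ((449.4739685058594, 292.932373046875), (169.07176208496094, 109.02788543701172), 12.903565406799316)
knob_top 0.83 [320.7, 218.0] [0.4093 0.2841 0.139 ] ang -179.047026147277
knob_mark 0.94 [298.8, 221.1] [0.4306 0.289  0.109 ] ang 13.65064352862399
collar_mark 0.91 [299.5, 218.5] [0.4291 0.2874 0.109 ] ang 9.942923994866812
to knob, tool mm [-1.17    0.1768 65.085 ]
```

```bash
python3 -m inch '{"grip":[1,1,1,1,1,1,1],"translation":[[-1.2,0,30],[-1.2,0,55],[-1.2,0,75],[-1.2,0,85],[-1.2,0,91],[-1.2,0,91],[-1.2,0,91]],"twist":[0,0,0,0,0,0,0]}'
python3 over.py
python3 -m inch '{"grip":[-0.2,-1,-1,-1,-1,-1],"translation":[[0,0,0],[0,0,0],[0,0,0],[0,0,0],[0,0,0],[0,0,0]],"twist":[0,0,0,0,0,0]}'
python3 over.py pics/w8.png
```

```text
time: 20.5
ee_pos: [0.4111, 0.2845, 0.1142]
orientation: [0.0, -0.522, 0.853, 0.0]
ft_force: [0.5, 0.5, -0.6]
grip_width: 1.001
grasp_force: 0.0
20.5 [0.4111 0.2845 0.1142] [-0.71  0.47  0.02  2.04 -0.02  0.63  1.99] yawY 152.91940028295124 ft [ 0.5026  0.4979 -0.5924] tq [0.0116 0.0091 0.0126]
to knob, tool mm [  0.6399   0.422  -24.8424]
time: 21.25
ee_pos: [0.4112, 0.2842, 0.1141]
orientation: [0.0, -0.522, 0.853, -0.0]
ft_force: [0.1, -1.2, 5.1]
grip_width: 0.402
grasp_force: 59.0
21.25 [0.4112 0.2842 0.1141] [-0.71  0.47  0.02  2.04 -0.02  0.63  1.99] yawY 152.91398856324858 ft [ 0.1315 -1.1764  5.1322] tq [-0.2532  0.0684  0.0865]
knob top 5264 [0.4099 0.2824 0.1399] ((408.5075988769531, 281.17364501953125), 22.683244705200195)
plate ((449.9012451171875, 292.65264892578125), (169.69293212890625, 108.58744812011719), 12.762048721313477)
knob_top 0.62 [322.4, 297.8] [0.4102 0.2856 0.139 ] ang 97.79536343638733
knob_mark 0.84 [289.6, 280.0] [0.4294 0.2871 0.109 ] ang 9.10134373264587
collar_mark 0.95 [294.8, 281.3] [0.4274 0.289  0.109 ] ang 16.105201912096536
to knob, tool mm [  0.3866   0.6248 -24.9201]
```

View pics/w8.png

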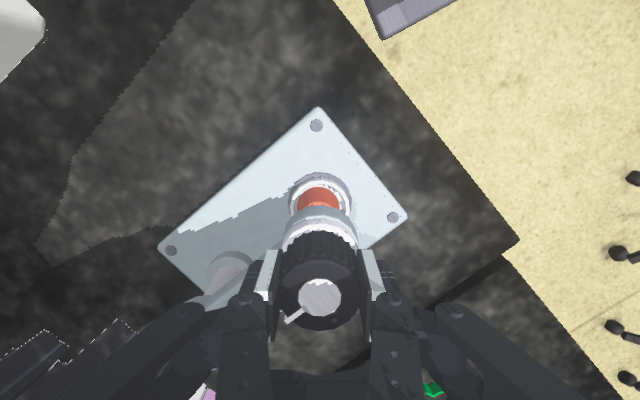

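```bash
python3 -m inch '{"grip":[-1,-1,-1,-1,-1],"translation":[[0,0,0],[0,0,0],[0,0,0],[0,0,0],[0,0,0]],"twist":[8,16,24,32,40]}'; python3 over.py
python3 -m inch '{"grip":[-1,-1],"translation":[[0,0,0],[0,0,0]],"twist":[5,10]}'; python3 over.py
```

```text
time: 22.08
ee_pos: [0.4108, 0.2846, 0.1141]
orientation: [0.0, -0.197, 0.98, 0.0]
ft_force: [-2.4, 0.0, 6.1]
grip_width: 0.402
grasp_force: 59.0
22.075 [0.4108 0.2846 0.1141] [-0.86  0.48  0.23  2.04 -0.18  0.63  1.46] yawY 112.69391681979744 ft [-2.4375  0.0039  6.0592] tq [-0.0764  0.3537  0.1177]
to knob, tool mm [  0.5664  -0.2657 -24.9052]
time: 22.32
ee_pos: [0.4108, 0.2847, 0.1141]
orientation: [0.0, -0.111, 0.994, 0.0]
ft_force: [-2.2, -0.0, 6.3]
grip_width: 0.4
grasp_force: 59.1
22.325 [0.4108 0.2847 0.1141] [-0.89  0.49  0.28  2.05 -0.22  0.64  1.33] yawY 102.79354758074965 ft [-2.2219 -0.0108  6.3227] tq [0.0538 0.3488 0.1452]
to knob, tool mm [  0.5274  -0.4697 -24.9057]
```

```bash
for i in 1; do :; done
python3 -m inch '{"grip":[-1,-1],"translation":[[0,0,0],[0,0,0]],"twist":[6,12]}' >/dev/null; python3 over.py
python3 -m inch '{"grip":[-1,-1],"translation":[[0,0,0],[0,0,0]],"twist":[6,12]}' >/dev/null; python3 over.py
python3 -m inch '{"grip":[-1,-1],"translation":[[0,0,0],[0,0,0]],"twist":[6,12]}' >/dev/null; python3 over.py
```

```text
22.575 [0.4108 0.2849 0.1141] [-0.94  0.49  0.34  2.05 -0.27  0.64  1.17] yawY 90.7711771420799 ft [-1.8031  1.0032  6.222 ] tq [0.1679 0.3889 0.1667]
to knob, tool mm [  0.4157  -0.7604 -24.8616]
22.825 [0.4108 0.285  0.1141] [-0.98  0.5   0.41  2.05 -0.32  0.65  1.02] yawY 78.77657588724996 ft [-2.0252  1.4754  5.1184] tq [0.2213 0.3603 0.157 ]
to knob, tool mm [  0.223   -0.9412 -24.8911]
23.075 [0.4109 0.2852 0.1142] [-1.02  0.52  0.47  2.05 -0.37  0.66  0.86] yawY 66.79325242669029 ft [-1.6477  1.4525  8.079 ] tq [0.2847 0.4089 0.2426]
to knob, tool mm [  0.0648  -1.1477 -24.7609]
```

```bash
python3 -m inch '{"grip":[-1],"translation":[[0,0,0]],"twist":[4]}' >/dev/null; python3 over.py|head -1
python3 -m inch '{"grip":[-1],"translation":[[0,0,0]],"twist":[4]}' >/dev/null; python3 over.py|head -1
python3 -m inch '{"grip":[-1],"translation":[[0,0,0]],"twist":[4]}' >/dev/null; python3 over.py|head -1
```

```text
23.2 [0.411  0.2852 0.1143] [-1.03  0.52  0.49  2.05 -0.39  0.66  0.81] yawY 62.83452030332194 ft [-2.4326  1.4638  8.928 ] tq [0.2751 0.3904 0.3002]
23.325 [0.4111 0.2853 0.1143] [-1.05  0.52  0.51  2.05 -0.41  0.67  0.76] yawY 58.86656371571336 ft [-1.5135  2.2483 10.259 ] tq [0.313  0.4009 0.3202]
23.45 [0.4111 0.2853 0.1144] [-1.06  0.53  0.53  2.05 -0.43  0.67  0.71] yawY 54.86961385947277 ft [-2.2027  1.2731  9.498 ] tq [0.3216 0.4039 0.2414]
```

```bash
python3 -m inch '{"grip":[-1],"translation":[[0,0,0]],"twist":[4]}' >/dev/null; python3 over.py|head -1
python3 -m inch '{"grip":[-1],"translation":[[0,0,0]],"twist":[4]}' >/dev/null; python3 over.py|head -1
python3 - <<'E'
from h import *
for n in('scene','wrist'):
    c=camera(n); k=proj(c,[[.4104,.2841,.11]])[0]; print(n,k)
    if n=='scene': im=cv2.resize(c['frame'][int(k[1])-30:int(k[1])+30,int(k[0])-40:int(k[0])+40],None,fx=7,fy=7,interpolation=2)
    for t in('knob_mark','collar_mark'):
        for r in finder.mark_of(c,t)[:2]:
            P=at_z(c,r['position'],.109); print(t,r['confidence'],r['position'],P,np.degrees(np.arctan2(P[1]-.2841,P[0]-.4104)))
cv2.imwrite('pics/s9.png',im)
E
```

```text
23.575 [0.4111 0.2853 0.1144] [-1.07  0.53  0.55  2.05 -0.44  0.67  0.66] yawY 50.86825783021369 ft [-1.515   2.1255  9.9948] tq [0.2932 0.3855 0.3184]
23.7 [0.4112 0.2854 0.1145] [-1.08  0.54  0.57  2.05 -0.46  0.68  0.61] yawY 46.876725966478276 ft [-2.269   1.8087 10.4293] tq [0.3225 0.4462 0.349 ]
scene [264.11861351 189.21491417]
knob_mark 0.55 [271.3, 191.1] [0.41542837 0.26370084 0.109     ] -76.15272498964522
collar_mark 0.58 [270.6, 191.2] [0.41403529 0.26492823 0.109     ] -79.26321757817016
wrist [318.4548464  260.35982624]
knob_mark 0.77 [293.0, 279.0] [0.40965592 0.26709009 0.109     ] -92.50475185316523
collar_mark 0.67 [290.9, 281.5] [0.40995705 0.26529724 0.109     ] -91.34950727672323
collar_mark 0.47 [291.6, 281.8] [0.41032487 0.26543404 0.109     ] -90.23060014770869
```

View pics/s9.png

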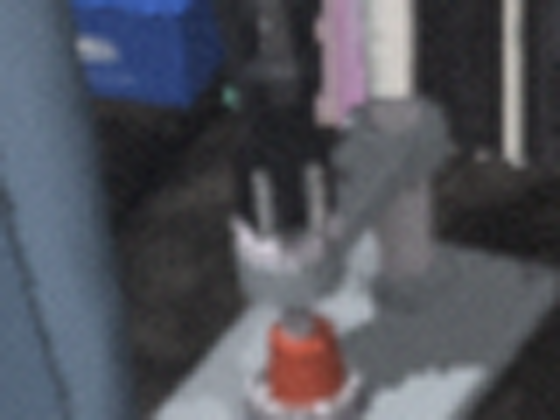

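```bash
cat > mk.py <<'E'
from h import *
s=env.sense(); p,M=tool(); print(round(s['time'],2),'yaw',round(np.degrees(np.arctan2(M[1,1],M[0,1])),1),'tq',np.round(s['wrist_torque'],3),'f',np.round(s['ft_force'],1))
c=camera('wrist'); a={}
for t in('knob_mark','collar_mark'):
    for r in finder.mark_of(c,t)[:1]:
        P=at_z(c,r['position'],.109); print('  ',t,round(r['confidence'],2),r['position'],'ang',round(np.degrees(np.arctan2(P[1]-.2841,P[0]-.4104)),1))
print('  tq2',np.round(env.sense()['wrist_torque'],3))
E
for k in 1; do python3 mk.py; done
python3 -m inch '{"grip":[-1],"translation":[[0,0,0]],"twist":[4]}' >/dev/null; python3 mk.py
python3 -m inch '{"grip":[-1],"translation":[[0,0,0]],"twist":[4]}' >/dev/null; python3 mk.py
```

```text
24.0 yaw 47.0 tq [0.366 0.475 0.119] f [-1.2  1.5 10.5]
   knob_mark 0.92 [289.4, 281.0] ang -93.5
   collar_mark 0.75 [292.8, 281.1] ang -89.8
  tq2 [0.338 0.415 0.074]
24.27 yaw 42.9 tq [0.324 0.393 0.44 ] f [-1.8  1.2 10.5]
   knob_mark 0.91 [287.2, 282.3] ang -97.8
   collar_mark 0.96 [293.1, 282.1] ang -92.1
  tq2 [0.343 0.383 0.087]
24.55 yaw 38.9 tq [0.334 0.389 0.393] f [-2.4  1.7 11.3]
   knob_mark 0.59 [290.8, 283.3] ang -97.1
   collar_mark 0.64 [293.9, 282.7] ang -94.4
  tq2 [0.319 0.415 0.084]
```

```bash
python3 -m inch '{"grip":[-1],"translation":[[0,0,0]],"twist":[4]}' >/dev/null; python3 mk.py
python3 -m inch '{"grip":[-1],"translation":[[0,0,0]],"twist":[4]}' >/dev/null; python3 mk.py
```

```text
24.82 yaw 34.9 tq [0.335 0.368 0.458] f [-1.9  2.7 12.5]
   knob_mark 0.73 [291.0, 280.2] ang -104.8
   collar_mark 0.79 [290.4, 283.8] ang -100.8
  tq2 [0.328 0.409 0.139]
25.1 yaw 30.9 tq [0.409 0.67  0.359] f [-2.8  1.8 12. ]
   knob_mark 0.95 [287.4, 280.6] ang -111.7
   collar_mark 0.35 [462.2, 281.6] ang 21.1
  tq2 [0.443 0.405 0.183]
```

```bash
python3 -m inch '{"grip":[0,1,1,1,1,1,1,1],"translation":[[0,0,0],[0,0,0],[0,0,0],[0,0,0],[0,0,-40],[0,0,-80],[0,0,-90],[0,0,-90]],"twist":[0,0,0,0,0,-8,-18,-28]}'
python3 -m inch '{"grip":[1,1,1,1,1,1,1,1],"translation":[[0,0,0],[0,0,0],[0,0,0],[0,0,0],[0,0,0],[0,0,0],[0,0,0],[0,0,0]],"twist":[-10,-20,-30,-40,-50,-60,-70,-80]}'
python3 -m inch '{"grip":[1,1],"translation":[[0,0,0],[0,0,0]],"twist":[-10,-10]}'
python3 over.py pics/w10.png
cat > unw.py <<'E'
from h import *
def unwrap(c,k=(.4109,.2840)):
    out=np.zeros((38,180,3),np.uint8); A=np.arange(0,360,2)
    for i,z in enumerate(np.arange(.137,.099,-.001)):
        r=.018 if z>.109 else .020
        P=np.c_[k[0]+r*np.cos(np.radians(A)),k[1]+r*np.sin(np.radians(A)),np.full(len(A),z)]
        uv=proj(c,P).astype(np.float32)
        out[i]=cv2.remap(c['frame'],uv[None,:,0],uv[None,:,1],1)[0]
    return out
if __name__=='__main__':
    c=camera('wrist'); u=unwrap(c); g=u.mean(2)
    o=np.linalg.inv(c['view'])[:3,3]; f=np.degrees(np.arctan2(o[1]-.284,o[0]-.411))%360; print('camera dir',f)
    A=np.arange(0,360,2); vis=np.abs((A-f+180)%360-180)<66
    print('knob ',[(int(a),int(x)) for a,x in zip(A,g[6:26].mean(0)) ] and ' '.join(f'{a}:{x:.0f}' for a,x,v in zip(A,g[6:26].mean(0),vis) if v))
    print('collar',' '.join(f'{a}:{x:.0f}' for a,x,v in zip(A,g[30:37].mean(0),vis) if v))
    big=cv2.resize(u,None,fx=4.2,fy=5,interpolation=1)
    k=proj(c,[[.411,.284,.12]])[0].astype(int); cr=c['frame'][max(k[1]-60,0):k[1]+60,k[0]-100:k[0]+100]
    cr=cv2.resize(cr,(big.shape[1]*2//3,big.shape[1]*2//5),interpolation=2); w=np.zeros((cr.shape[0],big.shape[1],3),np.uint8); w[:,:cr.shape[1]]=cr
    cv2.imwrite('pics/u.png',np.vstack([big,w])); print(big.shape,cr.shape)
E
python3 unw.py
```

```text
time: 26.25
ee_pos: [0.4112, 0.2846, 0.2046]
orientation: [0.001, 0.265, 0.964, 0.001]
ft_force: [0.1, 0.2, -0.1]
grip_width: 1.0
grasp_force: 0.0
time: 27.25
ee_pos: [0.4107, 0.2841, 0.2035]
orientation: [-0.0, -0.417, 0.909, -0.0]
ft_force: [0.2, -0.6, 0.1]
grip_width: 1.0
grasp_force: 0.0
time: 27.5
ee_pos: [0.4108, 0.284, 0.2036]
orientation: [-0.0, -0.491, 0.871, 0.0]
ft_force: [-0.8, 0.5, -0.2]
grip_width: 1.002
grasp_force: 0.0
27.5 [0.4108 0.284  0.2036] [-0.84  0.35  0.2   1.94 -0.09  0.86  2.  ] yawY 148.84462979166778 ft [-0.7526  0.4716 -0.1959] tq [-0.0691 -0.0177 -0.0044]
knob top 2013 [0.4103 0.2832 0.1398] ((410.8954162597656, 283.9322814941406), 18.367469787597656)
plate ((449.5359191894531, 292.75732421875), (168.8646240234375, 108.86665344238281), 12.945676803588867)
knob_top 0.77 [320.2, 216.5] [0.4099 0.2838 0.139 ] ang -152.17376698533207
knob_mark 0.78 [303.9, 183.1] [0.4124 0.265  0.109 ] ang -84.03247300451584
collar_mark 0.87 [299.8, 184.1] [0.4154 0.2641 0.109 ] ang -76.02351887517472
to knob, tool mm [ 0.129   0.4235 64.5575]Traceback (most recent call last):
  File "unw.py", line 11, in <module>
    c=camera('wrist'); u=unwrap(c); g=u.mean(2)
                         ~~~~~~^^^
  File "unw.py", line 8, in unwrap
    out[i]=cv2.remap(c['frame'],uv[None,:,0],uv[None,:,1],1)[0]
    ~~~^^^
IndexError: index 38 is out of bounds for axis 0 with size 38
```

```bash
sed -i 's/np.arange(.137,.099,-.001)/np.linspace(.137,.100,38)/' unw.py; python3 unw.py
```

```text
camera dir 238.33529421467756
knob  174:130 176:128 178:123 180:116 182:109 184:104 186:103 188:108 190:113 192:117 194:111 196:100 198:91 200:94 202:104 204:113 206:116 208:114 210:107 212:93 214:94 216:104 218:113 220:115 222:110 224:105 226:95 228:92 230:98 232:104 234:99 236:103 238:104 240:93 242:85 244:85 246:92 248:100 250:104 252:108 254:96 256:89 258:85 260:89 262:97 264:105 266:139 268:211 270:225 272:221 274:207 276:173 278:131 280:113 282:97 284:87 286:82 288:87 290:99 292:106 294:103 296:98 298:91 300:87 302:87 304:93
collar 174:216 176:218 178:221 180:223 182:221 184:219 186:219 188:222 190:222 192:223 194:223 196:224 198:224 200:225 202:224 204:223 206:223 208:223 210:222 212:223 214:223 216:220 218:222 220:221 222:221 224:221 226:220 228:220 230:217 232:212 234:217 236:217 238:215 240:210 242:211 244:209 246:209 248:209 250:207 252:205 254:204 256:203 258:204 260:201 262:182 264:171 266:172 268:174 270:177 272:171 274:139 276:106 278:82 280:79 282:91 284:114 286:146 288:160 290:160 292:160 294:160 296:161 298:162 300:162 302:161 304:160
(190, 756, 3) (302, 504, 3)
```

View pics/u.png

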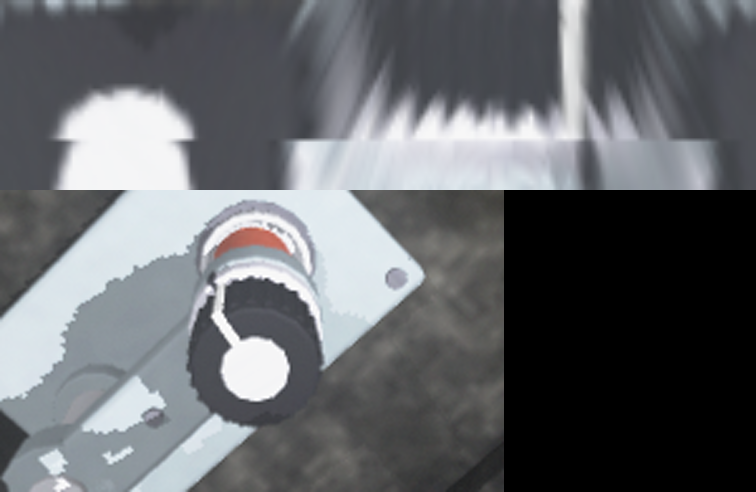

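```bash
python3 -m inch '{"grip":[1,1,1,1,1,1],"translation":[[0,0,40],[0,0,70],[0,0,85],[0,0,92],[0,0,92],[0,0,92]],"twist":[0,0,0,0,0,0]}'
python3 -m inch '{"grip":[-0.2,-1,-1,-1,-1],"translation":[[0,0,0],[0,0,0],[0,0,0],[0,0,0],[0,0,0]],"twist":[0,0,0,0,0]}'
cat > ml.py <<'E'
from unw import *
s=env.sense(); p,M=tool(); print(round(s['time'],2),'yaw',round(np.degrees(np.arctan2(M[1,1],M[0,1])),1),'tq',np.round(s['wrist_torque'],3),'f',np.round(s['ft_force'],1),p.round(4))
c=camera('wrist'); g=unwrap(c).mean(2); A=np.arange(0,360,2)
o=np.linalg.inv(c['view'])[:3,3]; f=np.degrees(np.arctan2(o[1]-.284,o[0]-.411))%360
rel=(A-f+180)%360-180
for lo,hi in((-5,75),):
    m=(rel>lo)&(rel<hi); i=np.argsort(rel[m])
    print('rel ',rel[m][i][::2].round().astype(int)); print('knob',g[18:26].mean(0)[m][i][::2].astype(int)); print('coll',g[30:36].mean(0)[m][i][::2].astype(int))
for t in('knob_mark','collar_mark'):
    for r in finder.mark_of(c,t)[:1]: 
        P=at_z(c,r['position'],.109); print(t,round(r['confidence'],2),r['position'],round(np.degrees(np.arctan2(P[1]-.284,P[0]-.4109))%360,1),'camdir',round(f,1))
E
python3 ml.py
```

```text
time: 28.55
ee_pos: [0.4111, 0.2845, 0.1122]
orientation: [0.001, -0.492, 0.871, 0.0]
ft_force: [0.3, 0.7, 0.6]
grip_width: 0.998
grasp_force: 0.0
time: 29.18
ee_pos: [0.4112, 0.2842, 0.1121]
orientation: [0.0, -0.492, 0.871, -0.0]
ft_force: [-0.5, -1.8, 6.6]
grip_width: 0.405
grasp_force: 59.0
29.18 yaw 148.9 tq [-0.303  0.091 -0.002] f [-0.5 -1.8  6.6] [0.4112 0.2842 0.1121]
rel  [-5 -1  3  7 11 15 19 23 27 31 35 39 43 47 51 55 59 63 67 71]
knob [106 113  93  99 109 121  87 113 129 227 216 133 113  90 111 127 104  82
  85  78]
coll [211 208 207 206 201 197 190 177 170 169 142  71  72 146 163 162 162 158
 151 140]
knob_mark 0.87 [297.9, 233.9] 273.0 camdir 238.7
```

```bash
python3 -m inch '{"grip":[-1,-1,-1],"translation":[[0,0,0],[0,0,0],[0,0,0]],"twist":[8,16,24]}' >/dev/null; python3 ml.py
```

```text
29.7 yaw 124.7 tq [-0.212  0.335  0.313] f [-0.3 -0.8  7.6] [0.411  0.2844 0.1122]
rel  [-5 -1  3  7 11 15 19 23 27 31 35 39 43 47 51 55 59 63 67 71]
knob [121 123 100 103 120 116 106 126 139 237 234 163 116  89  78  90  96  84
  94  85]
coll [214 219 216 216 216 215 195 211 208 206 201 201 199 170 153  96  79  83
 119 138]
knob_mark 0.85 [295.5, 232.2] 250.0 camdir 214.5
collar_mark 0.88 [283.3, 245.6] 277.5 camdir 214.5
```

```bash
python3 -m inch '{"grip":[0,1,1,1,1,1,1,1],"translation":[[0,0,0],[0,0,0],[0,0,0],[0,0,0],[0,0,-40],[0,0,-80],[0,0,-90],[0,0,-90]],"twist":[0,0,0,0,0,0,0,0]}'
python3 ml.py; python3 over.py pics/w11.png
```

```text
time: 30.85
ee_pos: [0.4108, 0.2844, 0.2018]
orientation: [0.0, -0.3, 0.954, 0.0]
ft_force: [0.0, -0.3, 0.1]
grip_width: 1.0
grasp_force: 0.0
30.85 yaw 124.9 tq [-0.043  0.048 -0.022] f [ 0.  -0.3  0.1] [0.4108 0.2844 0.2018]
rel  [-5 -1  3  7 11 15 19 23 27 31 35 39 43 47 51 55 59 63 67 71]
knob [109 136 165 111 125 144 145 106 131 158 230 231 219 169 119 107  96 110
 100 115]
coll [222 222 220 219 217 217 215 215 212 205 201 199 202 180 181 164 126 106
  95 129]
knob_mark 0.93 [304.4, 185.2] 252.2 camdir 214.7
collar_mark 0.92 [294.9, 193.4] 281.3 camdir 214.7
31.0 [0.4102 0.2839 0.2004] [-0.95  0.37  0.35  1.94 -0.16  0.86  1.66] yawY 124.9362842558313 ft [ 0.0047 -0.508  -0.2114] tq [-0.0259  0.0283  0.0115]
knob top 2050 [0.41   0.2835 0.1399] ((410.95025634765625, 283.9684143066406), 18.328079223632812)
plate ((449.44891357421875, 292.96826171875), (169.1786651611328, 108.93283081054688), 12.970831871032715)
knob_top 0.66 [322.7, 220.6] [0.4098 0.2861 0.139 ] ang 107.05954728717319
knob_mark 0.61 [302.2, 186.8] [0.4062 0.2656 0.109 ] ang -102.68974130564958
collar_mark 0.95 [297.1, 195.0] [0.4136 0.2661 0.109 ] ang -79.99788348654091
to knob, tool mm [-0.4065  0.0052 61.447 ]
```

```bash
python3 -c "
from rig import env
print(env.job_done())"
```

```text
the job is handed in; nothing more can be done
None
```

I handed the job in at about 31 s, but the call returned no verdict. The stopper stands clamped upright in the anvil and the head is home. The knob line reads about 22–27° clockwise of the collar line, which is one click. The gauge had not measurably moved and the arm is clear; I could not measure the spindle's force on the stopper.

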